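# Loosen the jig's lock wheel by two turns and push the slide home

### The job

Roll a fingertip round the knurled rim of the lock wheel on the routing jig to loosen it, counterclockwise seen from above, by two full turns and no more. Then push the jig's slide by the back of its wooden block under the bridge until it butts on the end stop, and take the hand away. Nothing is to be picked up: the slide stays down in its track and the things lying around stay where they are.

Things in the scene. Friction and masses are not known exactly. Their poses are not given: they have to be found in the camera images.
- jig: Routing jig fixed to the bench, plywood bed 340 x 130 x 12 mm. Origin at the centre of the bed's underside, on the bench; z up. A track runs along its x axis between two aluminium rails (inner faces 53 mm apart, tops 24 mm above the bench) that guide the slide.
- bridge (a point): Centre of the top of the bridge over the track, jig x = +80 mm, 48 mm above the bench: an aluminium plate 100 (x) x 104 (y) x 8 mm on four 12 mm posts, open underneath (40 mm above the bench). The lock wheel sits on it. A dark line on its +x edge marks the wheel's tight position.
- lockwheel (a joint): Turn of the lock wheel about its upright axis, rad: 0 = fully tight (always the start, against a stop), growing counterclockwise seen from above, 6.283 per full turn. It stays where it is left (friction about 0.05 N m); no stop before 4 turns. It draws up the stop bolt under it, 7 mm per turn.
- wheel_top (a point): Fixed point on the wheel's axis at its ridge crests, 72.5 mm above the bench, jig x = +80, y = 0 mm. Aluminium wheel 80 mm across, 18.5 mm high. Knurl: 30 rounded ridges, on top 26 to 40 mm from the axis, 5.5 mm above the recessed middle, running on down the side. It sits on a spring and gives under a finger by up to 5 mm (3 N to start, 10 N at the end, then a hard stop).
- wheel_mark (a point): Point on the crest of the wheel's rim, 37 mm from the axis, at the outer end of the dark radial line on the wheel's top; it turns with the wheel. When tight it points along jig +x.
- bolt_tip (a point): Lower end of the 12 mm steel stop bolt under the wheel, at jig x = +80, y = 0 mm. Tight, it is 13.5 mm above the bench and blocks the slide's plate; it rises as the wheel is loosened and clears the plate (top 22 mm above the bench) after about 1.3 turns.
- slide: Loose slide in the track, 0.25 to 0.5 kg: steel plate 160 (x) x 50 x 10 mm with an upright wooden block at its -x end, 20 (x) x 46 (y) mm, top 50 mm above the plate's underside. Origin at the centre of the underside, 12 mm above the bench; +x towards the end stop. It starts 3 to 27 mm short of the bolt; home, its origin is at jig x = +70 mm. Friction 2 to 6 N.
- push_face (a point): Centre of the wooden block's flat back face (the slide's -x end, facing away from the bridge), 42 mm above the bench; push here along jig +x. The bed behind it is clear.
- front_edge (a point): Middle of the top of the slide's front edge, 80 mm ahead (+x) of its origin, 22 mm above the bench.
- end_stop (a point): Middle of the end stop's face that the slide's front edge butts on, jig x = +150 mm, 22 mm above the bench. The dark steel stop crosses the track, 15 (x) x 100 (y) mm, top 30 mm above the bench.
- cork_block: Bystander: cork sanding block, 100 x 55 x 32 mm; origin near the middle of its underside.
- block_plane: Bystander: small hand plane, dark steel sole with dark wood grips, 110 x 45 x 41 mm; origin near the middle of its underside.
- offcut: Bystander: pale wood offcut, 90 x 50 x 28 mm; origin near the middle of its underside.
- screwdriver: Bystander: screwdriver lying flat, length 170 mm; origin near its middle, its length along its x.
- rasp: Bystander: flat steel rasp with a round black handle, lying, length 240 mm; origin near its middle, its length along its x.
- bottle: Bystander: closed bottle, 60 across, height 160 mm; origin near the middle of its underside.
- mug: Bystander: white mug, 76 across, height 90 mm; origin near the middle of its underside.
There are look-alikes about, which are no part of the job. There is more than one size of the slide; the job needs the middle-sized.

How it is judged:
By the outcome, as a careful person would: the job done as asked, in the order asked, and still so for the second after the job is handed in, with the robot touching nothing.
It also fails if it takes over 64 s, if anything falls off the work surface, if the arm or the gripper's body presses on something with over 40 N, if the wrist force passes 120 N, or if a joint passes its speed limit or range.

### The arm

A 7-joint arm with a two-finger parallel gripper is mounted at the origin on the work surface. World frame = base frame: x ahead of the robot, y to its left, z up, the work surface at z = 0. Lengths are in m, angles in rad, forces in N, time in s.
With the tool pointing down it reaches from about 0.425 to 1.025 m from the base axis. Payload 9.4 kg.
Tool frame: the origin (TCP) lies midway between the tips of the shut fingers; the grasp point (between the pads) lies 19 mm behind it; z points along the fingers, y is the line along which they close (so a half turn about z gives the same grasp; the last joint's range is limited). The gripper opens to 93 mm and grips with 3 to 60 N. Pads are 15 mm wide; open, the fingers measure 128 mm over their backs; the gripper's body (75 mm by 188 mm) begins 65 mm behind the grasp point.
Start: joints at [1.137, 0.599, -0.003, 1.599, 0.002, 0.943, -0.08], TCP at [0.253, -0.679, 0.219] pointing down, gripper open.
Joint ranges: [-2.57, 2.57], [-0.35, 1.97], [-1.29, 1.29], [0.11, 2.56], [-1.05, 4.19], [0.11, 1.86], [-2.63, 2.63]. Speed limits (rad/s): [2.22, 2.22, 3.01, 3.01, 3.14, 3.14, 3.14].

### API

Orientations are given as a rotation vector (axis times angle).
In Python, from cell import robot gives the robot as it stands.
- The arm moves only by the tool play_rows, never from a script. Its argument "steps" is a list of rows, each an object with "twist": the turn, a rotation vector about the world's x, y, z normalised to -1 to 1, where 1 is pi/2 rad, a list of three; "dp": the shift along the world's x, y, z normalised to -1 to 1, where 1 is 100 mm, a list of three; "hand": the opening, from 0 (shut) to 1 (fully open). In form: [{"twist": [wx, wy, wz], "dp": [x, y, z], "hand": hand}, ...]. A call has 1 to 20 rows; each row is the pose to reach, as a shift and turn from the pose commanded when the call began; what a row does not reach only later rows make up. A row lasts 1/8 s, in which the tool goes at most 62.5 mm and 10.7 degrees, less where a joint would pass 70% of its speed; a pose out of reach is approached as far as the arm can. A call with a number of a shift or a turn outside -1 to 1 is refused whole. A call with a gripper value outside its range is refused whole. The fingers move at their own pace and stop on an object; "newtons" is the grip in N (left out, the last holds). Time passes only in rows, so rows that repeat a pose let the fingers close. It gives the time, the measured TCP pose, the force, the opening and the grip force at its end, in the units of the state.
- robot.get_state(): the state, without advancing time (a new reading comes with each control period).
- robot.camera(name): name is "scene" or "top" or "wrist"; returns a dict with "image" (384x512x3 uint8, red, green, blue), "depth" (384x512 float32, m along the optical axis (not along the pixel's ray), 0 where there is no reading), "fx", "fy", "cx", "cy" (pixels), "k1" (the pictures are not rectified: a ray, as slopes to the right and down, at radius r is drawn at 1 + k1 r^2 times it, then the intrinsics apply), "extrinsics" (4x4, takes a point from world to camera coordinates); the wrist camera has in their place "hand_eye" (4x4, takes a point from camera to tool coordinates, whose origin is the TCP and whose axes are the flange's). Camera axes: x right, y up, looking along -z (the intrinsics and any distortion apply to the point x, -y, -z); pixel columns grow to the right and rows downward; lengths in m; the calibration is good to about 2 mm. A picture is of the moment at which its call begins: read the wrist's pose just before it.
- robot.finish_job(): hands the job in; it is judged then, once.
The state is a dict: "time_s": time; "qpos": joint angles; "qd": joint speeds; "tau": joint torques, N m; "tcp_pos": TCP position; "ee_rot": TCP orientation; "force": force on the tool from outside, world axes, zero at the start; "ft_torque": the same for the moment, N m; "opening": finger opening in m; "grip_force": force on a finger pad.
Only numpy, scipy, OpenCV 4.12 (cv2) and the standard library are available. Lean on these libraries where they do the work, as an engineer would, in place of code of your own. Each camera call takes 0.05 s, during which the arm holds its last target. There are 200 camera calls.

## Working session

There is one attempt and no reset: what is moved stays moved. The work goes in short steps, Python scripts to look and compute and a tool call to move; the robot and the scene stay as the last step left them, time stands still between calls to the robot, and variables do not carry over. Pictures are saved under pics/ and viewed, at most 10 in all, crops included, and the job is handed in when it is done.

Besides the shell and the picture viewer there is one more tool, called after "Emit:" by a JSON object that holds its "api" and its "payload". play_rows: Moves the arm, as the interface text tells. Its arguments: {"type":"object","properties":{"steps":{"type":"array"},"newtons":{"type":"number"}},"required":["steps"]}

```bash
ls; mkdir -p pics
cat > h.py <<'E'
import numpy as np, cv2
from scipy.spatial.transform import Rotation as R
from cell import robot
def ray(c,u,v):
    x=(np.asarray(u,float)-c["cx"])/c["fx"]; y=(np.asarray(v,float)-c["cy"])/c["fy"]
    r=np.hypot(x,y); s=r.copy() if r.ndim else float(r)
    for _ in range(20): s=r/(1+c["k1"]*s*s)
    f=1/(1+c["k1"]*s*s)
    return np.stack([x*f,-y*f,-np.ones_like(x)],-1)
def cam2w(c,st=None):
    if "extrinsics" in c: return np.linalg.inv(c["extrinsics"])
    T=np.eye(4);T[:3,:3]=R.from_rotvec(st["ee_rot"]).as_matrix();T[:3,3]=st["tcp_pos"]
    return T@c["hand_eye"]
def onplane(c,u,v,z,st=None):
    T=cam2w(c,st); d=ray(c,u,v)@T[:3,:3].T; o=T[:3,3]
    return o+d*((z-o[2])/d[...,2])[...,None]
def bydepth(c,u,v,st=None):
    T=cam2w(c,st); D=c["depth"][np.asarray(v,int),np.asarray(u,int)]
    return (ray(c,u,v)*D[...,None])@T[:3,:3].T+T[:3,3]
E
python3 - <<'E'
from h import *
st=robot.get_state(); print(st)
import pickle
for n in ("top","scene"):
    c=robot.camera(n); pickle.dump(c,open(n+".pkl","wb"))
    cv2.imwrite(f"pics/{n}.png",cv2.resize(c["image"][...,::-1],(800,600),interpolation=cv2.INTER_CUBIC))
    print(n,c["fx"],c["k1"],cam2w(c)[:3].round(3).tolist())
E
```

```text
pics
{'time_s': 0.0, 'qpos': array([ 1.1372595 ,  0.60015974, -0.00252273,  1.60014391,  0.00181638,
        0.94291552, -0.0798263 ]), 'qd': array([-0.00043972, -0.00091156, -0.0008692 , -0.00022099,  0.00072463,
        0.00090148,  0.00010212]), 'tau': array([ 9.50350550e-04, -7.65059924e+01,  1.49675556e+00, -2.52350628e+01,
       -5.25260065e-02,  1.70523551e-02,  1.85563986e-04]), 'tcp_pos': array([ 0.25303933, -0.67886783,  0.21773027]), 'ee_rot': array([-3.09018019e+00, -5.57310616e-01,  7.17249170e-04]), 'force': array([0.14893369, 0.32533418, 0.32171996]), 'ft_torque': array([ 0.00790254,  0.00862751, -0.00506327]), 'grip_force': 0.0, 'opening': 0.09315650682988634}
top 357.54032494562506 0.029742792803102543 [[-0.014, 0.997, -0.072, 0.479], [-1.0, -0.013, 0.008, -0.004], [0.007, 0.072, 0.997, 1.199]]
scene 447.366755583693 -0.124321491894578 [[-0.382, -0.663, 0.644, 1.438], [0.924, -0.27, 0.27, 0.376], [-0.005, 0.698, 0.716, 1.067]]
```

View pics/top.png

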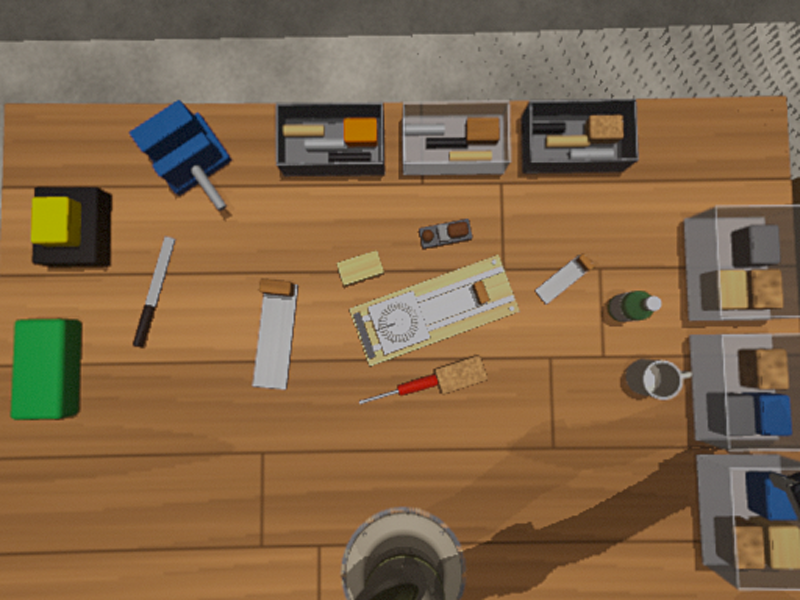

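View pics/scene.png

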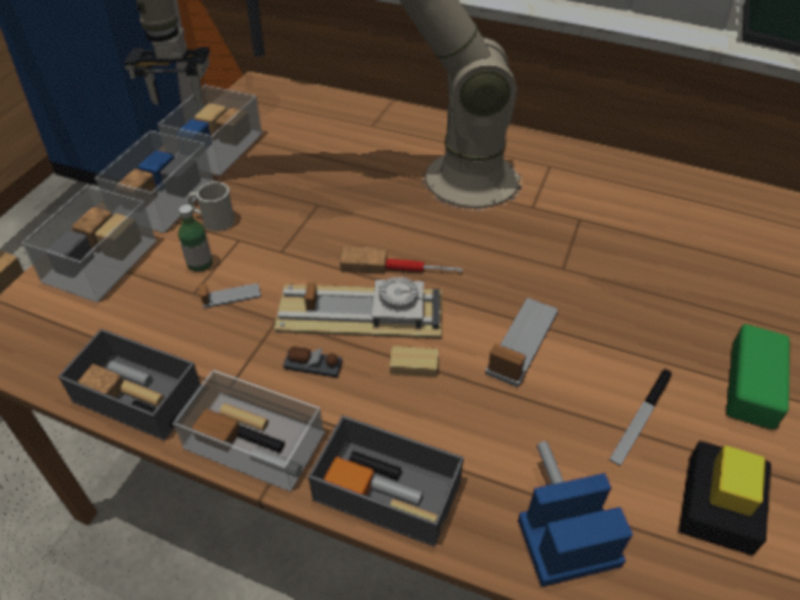

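The top view shows the jig with its bed corners at about (350,307), (497,256), (519,309) and (368,364) px. The wheel is at (397,322) with its mark pointing to the end stop on the left. The wooden block of the slide in the track is at (483,291). The loose slides at (275,335) and (565,278) are look-alikes.

Run:
```python
from h import *
import pickle
c=pickle.load(open("top.pkl","rb")); im=c["image"]; s=512/800
hsv=cv2.cvtColor(im,cv2.COLOR_RGB2HSV)
print([hsv[int(v*s),int(u*s)].tolist() for u,v in ((505,275),(360,268),(480,330),(395,355),(430,410))])
m=((hsv[...,0]>18)&(hsv[...,0]<32)&(hsv[...,1]>70)&(hsv[...,2]>150)).astype(np.uint8)
x0,x1,y0,y1=[int(a*s) for a in (335,535,250,370)]
mm=np.zeros_like(m);mm[y0:y1,x0:x1]=m[y0:y1,x0:x1]
p=np.argwhere(mm)[:,::-1]
w=onplane(c,p[:,0],p[:,1],.012)[:,:2]
n,l,stt,ct=cv2.connectedComponentsWithStats(mm); print(stt[1:].tolist())
d=np.hypot(*(w-np.median(w,0)).T); 
for z in (.012,):
    q=onplane(c,np.array([350,497,519,368])*s,np.array([307,256,309,364])*s,z); print(q.round(3).tolist(),q.mean(0))
    print(np.linalg.norm(np.diff(q,axis=0),axis=1))
    a=q[0]-q[1]+q[3]-q[2]; yaw=np.arctan2(a[1],a[0]); print("yaw",np.degrees(yaw))
    print("wheel pred",q.mean(0)[:2]+.08*np.array([np.cos(yaw),np.sin(yaw)]))
print("wheel px",onplane(c,397*s,322*s,np.float64(.0725)))
print("block top",onplane(c,483*s,291*s,np.float64(.062)))
```

```text
[[26, 74, 178], [23, 102, 177], [15, 145, 169], [26, 85, 180], [14, 153, 153]]
[[216, 160, 29, 22, 397], [224, 163, 97, 40, 559], [309, 174, 19, 20, 228], [235, 192, 97, 42, 556], [226, 204, 1, 1, 1], [233, 206, 9, 15, 63], [229, 212, 1, 2, 2], [230, 215, 1, 1, 1], [231, 219, 1, 1, 1], [232, 221, 1, 1, 1]]
[[0.547, 0.104, 0.012], [0.652, -0.211, 0.012], [0.538, -0.255, 0.012], [0.426, 0.067, 0.012]] [ 0.54054701 -0.07384562  0.012     ]
[0.33263122 0.12243451 0.34113586]
yaw 108.81335923277601
wheel pred [0.5147481 0.0018803]
wheel px [0.51173081 0.00425837 0.0725    ]
block top [ 0.57302512 -0.17218562  0.062     ]
```

Emit:
{"api": "play_rows", "payload": {"steps": [{"twist":[0,0,0],"dp":[0.2,0.4,0.4],"hand":0},{"twist":[0,0,0],"dp":[0.4,0.8,0.8],"hand":0},{"twist":[0,0,0],"dp":[0.5,1,0.8],"hand":0},{"twist":[0,0,0],"dp":[0.5,1,0.8],"hand":0}]}}

```text
time_s: 0.6
tcp_pos: [0.3041, -0.5779, 0.2984]
ee_rot: [-3.09, -0.561, -0.0]
force: [0.1, -0.0, -0.7]
opening: 0.0579
grip_force: 0.0
```

Emit:
{"api": "play_rows", "payload": {"steps": [{"twist":[0,0,0],"dp":[0.25,0.5,0],"hand":0},{"twist":[0,0,0],"dp":[0.5,1,0],"hand":0},{"twist":[0,0,0],"dp":[0.5,1,0],"hand":0}]}}

```text
time_s: 0.98
tcp_pos: [0.3547, -0.4766, 0.2974]
ee_rot: [-3.088, -0.564, 0.001]
force: [-0.9, -0.1, 0.0]
opening: 0.0276
grip_force: 0.0
```

Emit:
{"api": "play_rows", "payload": {"steps": [{"twist":[0,0,0],"dp":[0.25,0.5,0],"hand":0},{"twist":[0,0,0],"dp":[0.5,1,0],"hand":0},{"twist":[0,0,0],"dp":[0.5,1,0],"hand":0}]}}

```text
time_s: 1.35
tcp_pos: [0.4045, -0.3774, 0.2977]
ee_rot: [-3.089, -0.564, 0.001]
force: [0.1, -0.7, -0.6]
opening: 0.0007
grip_force: 0.0
```

Emit:
{"api": "play_rows", "payload": {"steps": [{"twist":[0,0,0],"dp":[0.25,0.5,0],"hand":0},{"twist":[0,0,0],"dp":[0.5,1,0],"hand":0},{"twist":[0,0,0],"dp":[0.5,1,0],"hand":0}]}}

```text
time_s: 1.72
tcp_pos: [0.4545, -0.278, 0.2979]
ee_rot: [-3.09, -0.563, 0.001]
force: [0.2, -0.3, 0.7]
opening: 0.0006
grip_force: 0.0
```

Emit:
{"api": "play_rows", "payload": {"steps": [{"twist":[0,0,0],"dp":[0.25,0.5,0],"hand":0},{"twist":[0,0,0],"dp":[0.5,1,0],"hand":0},{"twist":[0,0,0],"dp":[0.5,1,0],"hand":0},{"twist":[0,0,0],"dp":[0.5,1,0],"hand":0}]}}

```text
time_s: 2.22
tcp_pos: [0.5026, -0.1822, 0.298]
ee_rot: [3.092, 0.553, -0.002]
force: [0.5, 0.4, 0.2]
opening: 0.0004
grip_force: 0.0
```

Run:
```python
from h import *
import pickle
st=robot.get_state(); print(st["time_s"],st["tcp_pos"],st["ee_rot"],st["force"],st["qpos"],st["opening"])
c=robot.camera("wrist"); pickle.dump((c,st),open("w1.pkl","wb"))
cv2.imwrite("pics/w1.png",cv2.resize(c["image"][...,::-1],(800,600),interpolation=cv2.INTER_CUBIC))
print(c["hand_eye"].round(3).tolist(),c["fx"])
```

```text
2.225 [ 0.50255008 -0.18223684  0.29799612] [ 3.09182236e+00  5.53165867e-01 -2.37822999e-03] [0.51547135 0.43602792 0.19142522] [ 0.35227769  0.28635165 -0.1435789   1.93259807  0.0520462   0.927227
 -1.03354303] 0.0003502067229285062
[[-0.002, 0.959, 0.283, 0.078], [1.0, 0.002, 0.001, 0.002], [0.0, 0.283, -0.959, -0.166], [0.0, 0.0, 0.0, 1.0]] 323.61864283141136
```

View pics/w1.png

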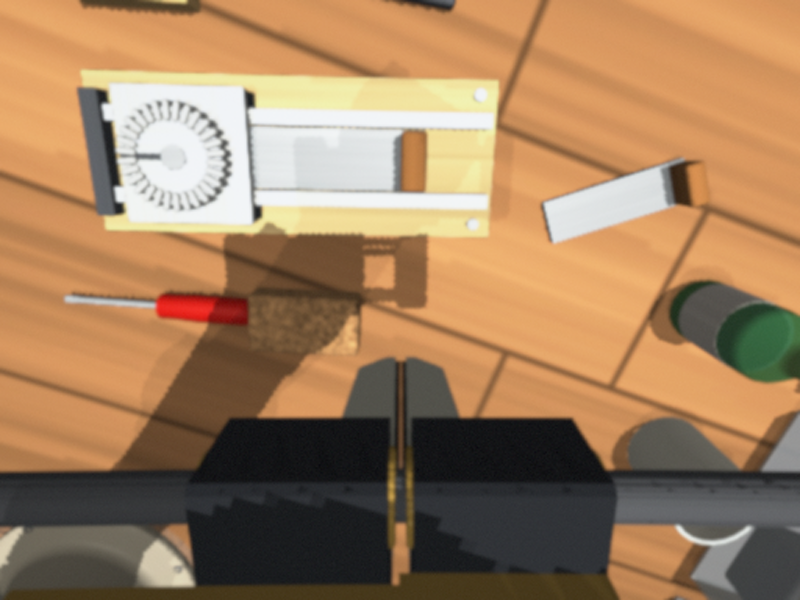

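The wrist view shows the wheel hub at (173,157) px with its mark pointing left at (120,156). The block's back face is at about (427,160), the bridge's right edge is at x≈250, and the bed corners are at (82,70), (498,80) and (489,237).

```bash
cat >> h.py <<'E'
def wheel(c,st=None):
    v,u=np.mgrid[0:384,0:512]; P=bydepth(c,u.ravel(),v.ravel(),st); ok=(c["depth"].ravel()>0)
    return P[ok].reshape(-1,3),c["image"].reshape(-1,3)[ok]
E
python3 - <<'E'
from h import *
import pickle
c,st=pickle.load(open("w1.pkl","rb")); s=512/800
P,C=wheel(c,st)
w=np.array([.513,.003]); n=np.hypot(*(P[:,:2]-w).T)<.06
z=P[n,2]; print("heights hist",np.histogram(z,bins=np.arange(.03,.09,.004)))
q=P[n&(P[:,2]>.060)&(P[:,2]<.085)]
(cx,cy),r=cv2.minEnclosingCircle(q[:,:2].astype(np.float32)); print("wheel",cx,cy,r,np.percentile(q[:,2],[5,50,90,98]))
print("hub px",onplane(c,173*s,157*s,np.float64(.067),st))
br=P[(np.hypot(*(P[:,:2]-w).T)<.085)&(abs(P[:,2]-.048)<.004)]
print("bridge",cv2.minAreaRect(br[:,:2].astype(np.float32)))
q=onplane(c,np.array([82,498,489])*s,np.array([70,80,237])*s,.012,st); print(q)
ctr=(q[0]+q[2])/2; a=q[0]-q[1]; yaw=np.arctan2(a[1],a[0]); print("ctr",ctr,np.degrees(yaw))
ctr=ctr[:2]
e=np.array([np.cos(yaw),np.sin(yaw)]); f=np.array([-e[1],e[0]])
print("wheel pred",ctr+.08*e)
b=P[(np.hypot(*(P[:,:2]-(ctr-.1*e)).T)<.1)&(abs(P[:,2]-.062)<.006)]
d=b[:,:2]-ctr; print("block jig x,y", np.percentile(d@e,[2,50,98]),np.percentile(d@f,[2,50,98]),np.median(b[:,2]))
print("push back top edge",onplane(c,427*s,160*s,np.float64(.062),st)[:2]-ctr, (onplane(c,427*s,160*s,np.float64(.062),st)[:2]-ctr)@e)
print("tip est: finger px (400,360)")
E
```

```text
heights hist (array([   0,    0,   19,  104, 2855,    8,   35,   69,  358, 1924, 1532,
         11,    0,    0]), array([0.03 , 0.034, 0.038, 0.042, 0.046, 0.05 , 0.054, 0.058, 0.062,
       0.066, 0.07 , 0.074, 0.078, 0.082, 0.086]))
wheel 0.5133786201477051 0.0008961744024418294 0.04042547568678856 [0.06533384 0.06809233 0.07244793 0.07332684]
hub px [0.51225709 0.00073097 0.067     ]
bridge ((0.5129424333572388, 0.0012440532445907593), (0.10396618396043777, 0.10101806372404099), 18.88681411743164)
[[ 0.54401262  0.10494665  0.012     ]
 [ 0.65505316 -0.21346839  0.012     ]
 [ 0.53362615 -0.25755196  0.012     ]]
ctr [ 0.53881938 -0.07630266  0.012     ] 109.22514242442507
wheel pred [ 0.5124769 -0.0007641]
block jig x,y [-0.10831503 -0.09889726 -0.08959974] [-0.0225239  -0.00197773  0.02140681] 0.061532196967518826
push back top edge [ 0.03765647 -0.10242127] -0.10910899482893904
tip est: finger px (400,360)
```

Emit:
{"api": "play_rows", "payload": {"steps": [{"twist":[0,0,0],"dp":[0.03,0.38,-0.4],"hand":0},{"twist":[0,0,0],"dp":[0.05,0.75,-0.8],"hand":0},{"twist":[0,0,0],"dp":[0.05,0.75,-1],"hand":0},{"twist":[0,0,0],"dp":[0.05,0.75,-1],"hand":0}]}}

```text
time_s: 2.78
tcp_pos: [0.507, -0.1062, 0.1973]
ee_rot: [-3.092, -0.554, 0.005]
force: [0.1, -0.4, 0.2]
opening: 0.0003
grip_force: 0.0
```

Emit:
{"api": "play_rows", "payload": {"steps": [{"twist":[0,0,0],"dp":[0.03,0.38,-0.3],"hand":0},{"twist":[0,0,0],"dp":[0.05,0.74,-0.6],"hand":0},{"twist":[0,0,0],"dp":[0.05,0.74,-0.9],"hand":0},{"twist":[0,0,0],"dp":[0.05,0.74,-0.98],"hand":0},{"twist":[0,0,0],"dp":[0.05,0.74,-0.98],"hand":0}]}}

```text
time_s: 3.4
tcp_pos: [0.5136, -0.0318, 0.1012]
ee_rot: [3.092, 0.554, 0.0]
force: [-0.3, -0.4, 0.2]
opening: 0.0006
grip_force: 0.0
```

Run:
```python
from h import *
st=robot.get_state(); print(st["time_s"],st["tcp_pos"],st["ee_rot"],st["force"],st["qpos"],st["opening"])
c=robot.camera("wrist"); cv2.imwrite("pics/w2.png",cv2.resize(c["image"][...,::-1],(800,600),interpolation=cv2.INTER_CUBIC))
```

```text
3.4 [ 0.51359724 -0.03184083  0.10115746] [3.09166296e+00 5.53907139e-01 1.25837262e-04] [-0.32135623 -0.41778497  0.17792566] [ 0.04130208  0.53043649 -0.12689769  2.17543974  0.15138498  0.44351845
 -1.42146333] 0.0006412025101988733
```

View pics/w2.png

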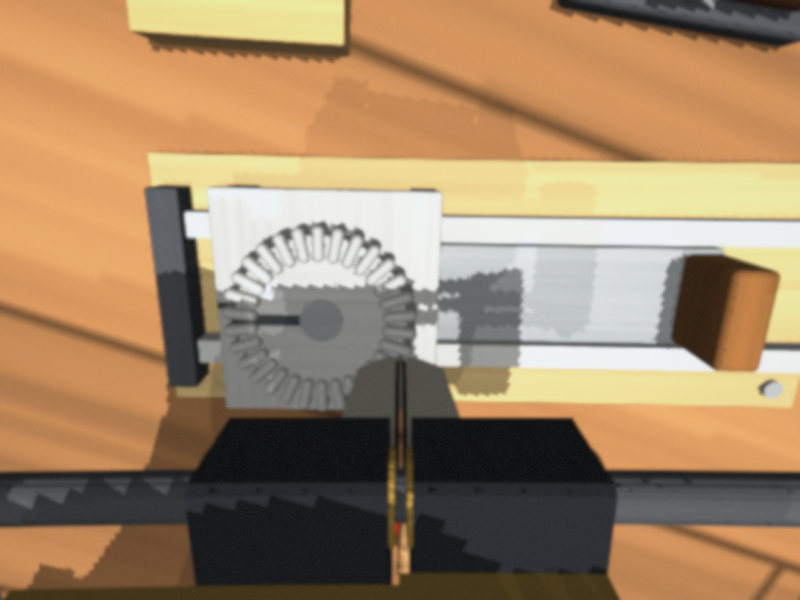

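The shut fingertips (tip near (400,360) px) hang over the near-right part of the rim. Next I lower them onto the knurl.

Emit:
{"api": "play_rows", "payload": {"steps": [{"twist":[0,0,0],"dp":[0,0,-0.12],"hand":0},{"twist":[0,0,0],"dp":[0,-0.01,-0.24],"hand":0},{"twist":[0,0,0],"dp":[0,-0.01,-0.28],"hand":0},{"twist":[0,0,0],"dp":[0,-0.01,-0.3],"hand":0},{"twist":[0,0,0],"dp":[0,-0.01,-0.3],"hand":0}]}}

```text
time_s: 4.08
tcp_pos: [0.5129, -0.0317, 0.0707]
ee_rot: [3.091, 0.557, -0.001]
force: [-2.3, -2.9, 4.8]
opening: 0.0005
grip_force: 2.3
```

Emit:
{"api": "play_rows", "payload": {"steps": [{"twist":[0,0,0],"dp":[0,0,-0.015],"hand":0},{"twist":[0,0,0],"dp":[0.052,0.004,-0.015],"hand":0},{"twist":[0,0,0],"dp":[0.102,0.016,-0.015],"hand":0},{"twist":[0,0,0],"dp":[0.15,0.036,-0.015],"hand":0},{"twist":[0,0,0],"dp":[0.194,0.063,-0.015],"hand":0},{"twist":[0,0,0],"dp":[0.233,0.097,-0.015],"hand":0},{"twist":[0,0,0],"dp":[0.267,0.136,-0.015],"hand":0},{"twist":[0,0,0],"dp":[0.294,0.18,-0.015],"hand":0},{"twist":[0,0,0],"dp":[0.314,0.228,-0.015],"hand":0},{"twist":[0,0,0],"dp":[0.326,0.278,-0.015],"hand":0},{"twist":[0,0,0],"dp":[0.33,0.33,-0.015],"hand":0},{"twist":[0,0,0],"dp":[0.33,0.33,-0.015],"hand":0}]}}

```text
time_s: 5.58
tcp_pos: [0.5474, 0.0023, 0.0698]
ee_rot: [-3.091, -0.559, -0.004]
force: [0.1, 0.4, 4.9]
opening: 0.0006
grip_force: 2.8
```

```bash
cat >> h.py <<'E'
WC=np.array([.5125,.001]); YAW=109.2
def mark(c,st=None,wc=WC,show=True):
    """angle of dark line on wheel's recessed middle: sample brightness radially by angle, r 8..24 mm at z .067"""
    T=np.linalg.inv(cam2w(c,st)); out=[]
    g=cv2.cvtColor(c["image"],cv2.COLOR_RGB2GRAY).astype(np.float32)
    for a in range(0,360,3):
        t=np.radians(a+YAW); rr=np.linspace(.011,.023,10)
        X=np.c_[wc[0]+rr*np.cos(t),wc[1]+rr*np.sin(t),np.full(10,.067),np.ones(10)]@T.T
        x,y=X[:,0]/-X[:,2],-X[:,1]/-X[:,2]; k=1+c["k1"]*(x*x+y*y)
        u=(c["fx"]*x*k+c["cx"]).astype(np.float32);v=(c["fy"]*y*k+c["cy"]).astype(np.float32)
        out.append(cv2.remap(g,u[None],v[None],cv2.INTER_LINEAR).mean())
    return np.array(out)
E
python3 - <<'E'
from h import *
import pickle
st=robot.get_state(); c=robot.camera("wrist"); print(st["tcp_pos"],st["force"])
cv2.imwrite("pics/w3.png",cv2.resize(c["image"][100:292,60:316,::-1],(800,600),interpolation=cv2.INTER_CUBIC))
c1,s1=pickle.load(open("w1.pkl","rb"))
for cc,ss in ((c1,s1),(c,st)): print(mark(cc,ss).astype(int).tolist())
E
```

```text
[0.54742353 0.00233501 0.06984312] [0.07777645 0.38187874 4.88247735]
[116, 135, 168, 205, 225, 236, 240, 241, 242, 242, 242, 242, 242, 242, 242, 242, 243, 243, 242, 242, 242, 242, 242, 242, 242, 242, 242, 243, 243, 243, 243, 243, 243, 243, 243, 243, 243, 243, 243, 243, 243, 243, 243, 243, 243, 243, 243, 243, 243, 243, 243, 243, 242, 242, 242, 242, 242, 242, 242, 242, 242, 243, 243, 243, 242, 242, 242, 242, 242, 242, 242, 242, 242, 242, 242, 242, 242, 242, 242, 242, 242, 242, 242, 242, 242, 242, 242, 242, 242, 242, 242, 242, 242, 242, 242, 242, 242, 242, 242, 242, 242, 242, 242, 242, 242, 242, 242, 242, 242, 242, 242, 242, 241, 240, 238, 233, 221, 198, 161, 127]
[19, 20, 20, 20, 20, 20, 19, 19, 19, 20, 20, 22, 25, 27, 30, 33, 34, 35, 36, 38, 39, 41, 41, 42, 43, 44, 44, 44, 45, 45, 45, 45, 45, 45, 45, 44, 45, 58, 76, 84, 83, 81, 80, 76, 74, 75, 75, 73, 67, 60, 54, 50, 48, 47, 47, 46, 43, 40, 38, 36, 36, 35, 35, 35, 35, 34, 34, 34, 36, 37, 40, 42, 44, 45, 48, 50, 49, 45, 44, 43, 41, 42, 47, 50, 52, 53, 54, 55, 56, 56, 56, 55, 56, 56, 55, 54, 54, 56, 59, 61, 63, 60, 56, 50, 41, 33, 25, 20, 19, 20, 20, 19, 20, 20, 20, 20, 20, 19, 20, 19]
```

View pics/w3.png

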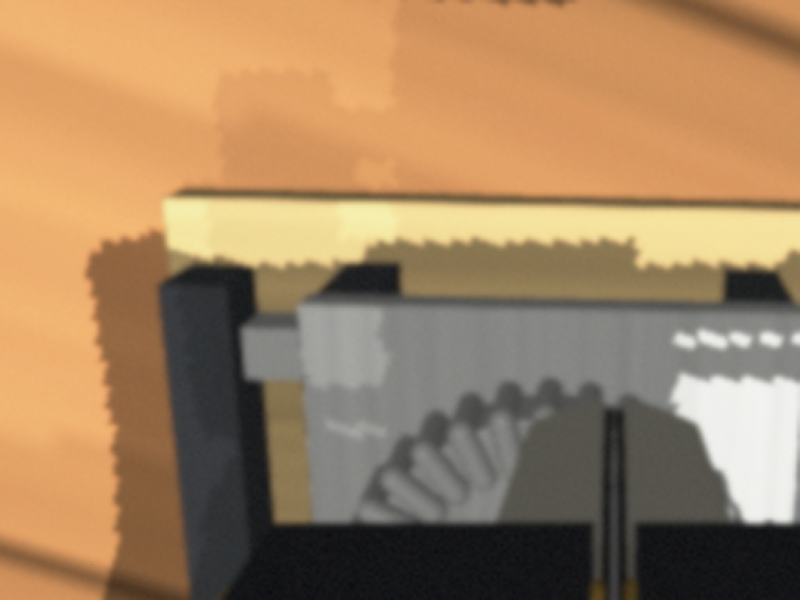

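The wrist view is mostly blocked here: the tip sits on the rim at about (600,400) px and the mark is hidden. I'll complete the first revolution, which ends at the near point where the wheel was visible.

Emit:
{"api": "play_rows", "payload": {"steps": [{"twist":[0,0,0],"dp":[-0.009,0.077,-0.01],"hand":0},{"twist":[0,0,0],"dp":[-0.036,0.15,-0.01],"hand":0},{"twist":[0,0,0],"dp":[-0.079,0.214,-0.01],"hand":0},{"twist":[0,0,0],"dp":[-0.136,0.267,-0.01],"hand":0},{"twist":[0,0,0],"dp":[-0.204,0.305,-0.01],"hand":0},{"twist":[0,0,0],"dp":[-0.279,0.326,-0.01],"hand":0},{"twist":[0,0,0],"dp":[-0.356,0.329,-0.01],"hand":0},{"twist":[0,0,0],"dp":[-0.432,0.314,-0.01],"hand":0},{"twist":[0,0,0],"dp":[-0.502,0.281,-0.01],"hand":0},{"twist":[0,0,0],"dp":[-0.563,0.233,-0.01],"hand":0},{"twist":[0,0,0],"dp":[-0.611,0.172,-0.01],"hand":0},{"twist":[0,0,0],"dp":[-0.644,0.102,-0.01],"hand":0},{"twist":[0,0,0],"dp":[-0.659,0.026,-0.01],"hand":0},{"twist":[0,0,0],"dp":[-0.656,-0.051,-0.01],"hand":0},{"twist":[0,0,0],"dp":[-0.635,-0.126,-0.01],"hand":0},{"twist":[0,0,0],"dp":[-0.597,-0.194,-0.01],"hand":0},{"twist":[0,0,0],"dp":[-0.544,-0.251,-0.01],"hand":0},{"twist":[0,0,0],"dp":[-0.48,-0.294,-0.01],"hand":0},{"twist":[0,0,0],"dp":[-0.407,-0.321,-0.01],"hand":0},{"twist":[0,0,0],"dp":[-0.33,-0.33,-0.01],"hand":0}]}}

```text
time_s: 8.12
tcp_pos: [0.5134, -0.0308, 0.0687]
ee_rot: [-3.091, -0.558, -0.001]
force: [-1.8, 2.0, 7.5]
opening: 0.0005
grip_force: 3.6
```

Run:
```python
from h import *
st=robot.get_state(); c=robot.camera("wrist"); print(st["tcp_pos"],st["force"])
m=mark(c,st); print(m.astype(int).tolist())
cv2.imwrite("pics/w4.png",cv2.resize(c["image"][100:292,60:316,::-1],(800,600),interpolation=cv2.INTER_CUBIC))
```

```text
[ 0.51336913 -0.03082583  0.06866029] [-1.79704337  2.01651165  7.51915122]
[127, 127, 126, 126, 127, 127, 126, 126, 126, 126, 126, 126, 126, 126, 126, 126, 126, 126, 126, 126, 126, 126, 126, 126, 126, 126, 126, 126, 126, 126, 127, 126, 126, 127, 127, 127, 127, 127, 127, 127, 127, 125, 123, 120, 118, 115, 113, 110, 109, 108, 107, 107, 106, 108, 110, 115, 121, 126, 128, 127, 127, 127, 128, 128, 128, 128, 128, 128, 128, 128, 128, 128, 128, 128, 128, 128, 135, 139, 138, 142, 146, 150, 155, 160, 163, 165, 168, 170, 171, 171, 172, 173, 173, 172, 170, 169, 167, 164, 160, 155, 150, 145, 140, 132, 122, 111, 92, 71, 58, 63, 87, 115, 133, 139, 137, 135, 135, 134, 133, 130]
```

View pics/w4.png

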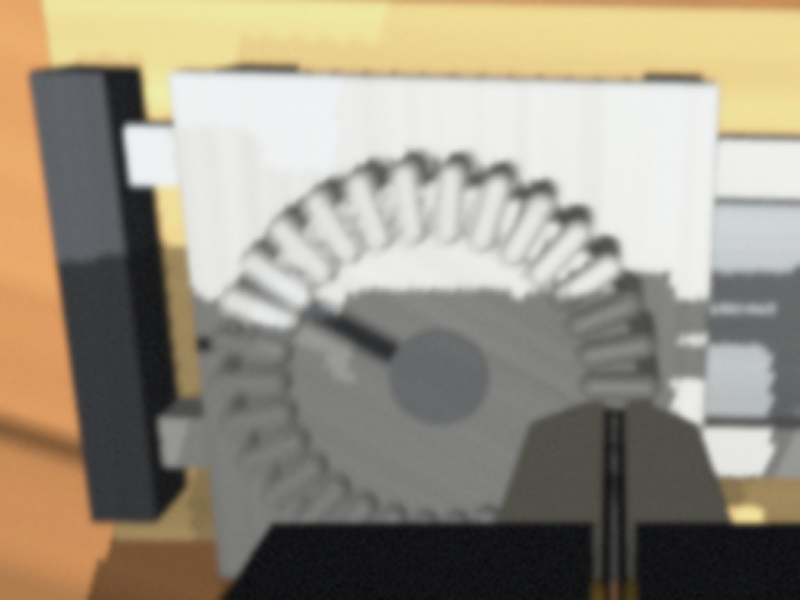

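The mark points up-left, from the hub at (438,375) to (315,312) px, which is about -35°. So the wheel has turned about 325° with some slip. One more finger revolution, then trim.

Emit:
{"api": "play_rows", "payload": {"steps": [{"twist":[0,0,0],"dp":[0.102,0.016,0],"hand":0},{"twist":[0,0,0],"dp":[0.194,0.063,0],"hand":0},{"twist":[0,0,0],"dp":[0.267,0.136,0],"hand":0},{"twist":[0,0,0],"dp":[0.314,0.228,0],"hand":0},{"twist":[0,0,0],"dp":[0.33,0.33,0],"hand":0},{"twist":[0,0,0],"dp":[0.314,0.432,0],"hand":0},{"twist":[0,0,0],"dp":[0.267,0.524,0],"hand":0},{"twist":[0,0,0],"dp":[0.194,0.597,0],"hand":0},{"twist":[0,0,0],"dp":[0.102,0.644,0],"hand":0},{"twist":[0,0,0],"dp":[0,0.66,0],"hand":0},{"twist":[0,0,0],"dp":[-0.102,0.644,0],"hand":0},{"twist":[0,0,0],"dp":[-0.194,0.597,0],"hand":0},{"twist":[0,0,0],"dp":[-0.267,0.524,0],"hand":0},{"twist":[0,0,0],"dp":[-0.314,0.432,0],"hand":0},{"twist":[0,0,0],"dp":[-0.33,0.33,0],"hand":0},{"twist":[0,0,0],"dp":[-0.314,0.228,0],"hand":0},{"twist":[0,0,0],"dp":[-0.267,0.136,0],"hand":0},{"twist":[0,0,0],"dp":[-0.194,0.063,0],"hand":0},{"twist":[0,0,0],"dp":[-0.102,0.016,0],"hand":0},{"twist":[0,0,0],"dp":[0,0,0],"hand":0}]}}

```text
time_s: 10.68
tcp_pos: [0.5134, -0.031, 0.0687]
ee_rot: [-3.091, -0.558, -0.001]
force: [-2.3, 2.2, 7.3]
opening: 0.0004
grip_force: 3.6
```

Run:
```python
from h import *
st=robot.get_state(); c=robot.camera("wrist"); print(st["tcp_pos"],st["force"])
m=mark(c,st); i=m.argsort()[:6]; print(i*3,m[i].astype(int)); print(m[96:].astype(int),m[:8].astype(int))
```

```text
[ 0.51342887 -0.03102708  0.06867   ] [-2.32332306  2.24958703  7.34505483]
[300 297 303 294 156 159] [ 66  67  87  91 108 108]
[139 118  91  67  66  87 112 126 136 143 148 151 149 142 140 142 143 141
 136 133 133 135 134 133] [131 128 127 127 127 127 127 127]
```

Emit:
{"api": "play_rows", "payload": {"steps": [{"twist":[0,0,0],"dp":[0.046,0.003,0],"hand":0},{"twist":[0,0,0],"dp":[0.091,0.013,0],"hand":0},{"twist":[0,0,0],"dp":[0.134,0.029,0],"hand":0},{"twist":[0,0,0],"dp":[0.175,0.05,0],"hand":0},{"twist":[0,0,0],"dp":[0.212,0.077,0],"hand":0},{"twist":[0,0,0],"dp":[0.245,0.109,0],"hand":0},{"twist":[0,0,0],"dp":[0.274,0.145,0],"hand":0},{"twist":[0,0,0],"dp":[0.297,0.185,0],"hand":0},{"twist":[0,0,0],"dp":[0.297,0.185,0.05],"hand":0},{"twist":[0,0,0],"dp":[0.297,0.185,0.2],"hand":0},{"twist":[0,0,0],"dp":[0.15,-0.1,0.4],"hand":0},{"twist":[0,0,0],"dp":[0.1,-0.6,0.6],"hand":0},{"twist":[0,0,0],"dp":[0.1,-1,0.8],"hand":0},{"twist":[0,0,0],"dp":[0.1,-1,0.8],"hand":0},{"twist":[0,0,0],"dp":[0.1,-1,0.8],"hand":0}]}}

```text
time_s: 12.6
tcp_pos: [0.5231, -0.1309, 0.1485]
ee_rot: [-3.091, -0.557, -0.001]
force: [0.0, 0.3, 0.2]
opening: 0.0007
grip_force: 0.0
```

Run:
```python
from h import *
st=robot.get_state(); c=robot.camera("wrist"); print(st["tcp_pos"],st["force"])
m=mark(c,st); i=m.argsort()[:6]; print(i*3,m[i].astype(int)); print(m[100:].astype(int),m[:10].astype(int))
cv2.imwrite("pics/w5.png",cv2.resize(c["image"][...,::-1],(800,600),interpolation=cv2.INTER_CUBIC))
```

```text
[ 0.52310593 -0.13085444  0.14852498] [0.02591853 0.26715598 0.16244894]
[  6   3   9   0  12 357] [ 95 100 107 131 150 184]
[237 237 237 237 237 237 237 237 237 236 237 237 236 236 236 235 234 229
 216 184] [131 100  95 107 150 198 223 233 236 237]
```

View pics/w5.png

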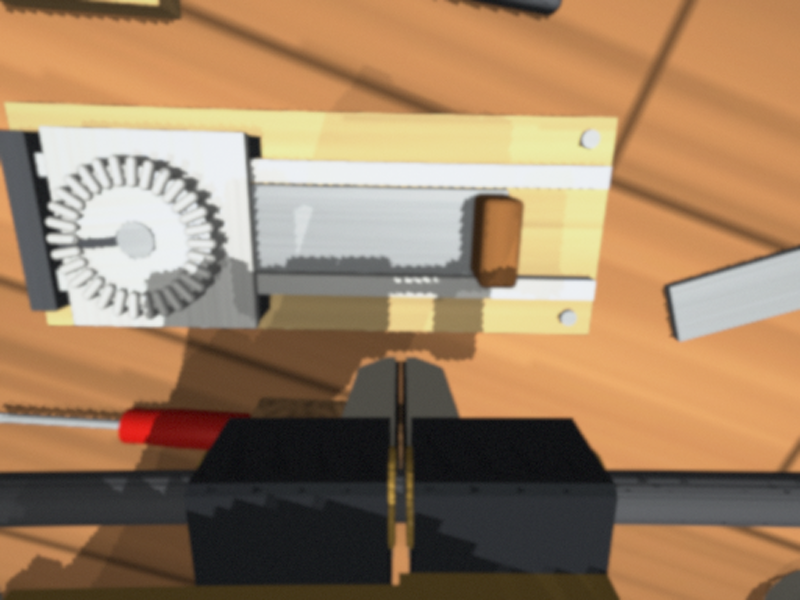

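The mark now points back along the tight line to within about 5° (hub at (135,240), line end at (80,243) px), so the wheel is at about 2.01 turns. Next I go behind the block with the tool turned a quarter turn.

Emit:
{"api": "play_rows", "payload": {"steps": [{"twist":[0,0,0.1],"dp":[0.2,-0.3,0],"hand":0},{"twist":[0,0,0.2],"dp":[0.4,-0.6,0],"hand":0},{"twist":[0,0,0.3],"dp":[0.63,-0.81,0],"hand":0},{"twist":[0,0,0.4],"dp":[0.63,-0.81,0],"hand":0},{"twist":[0,0,0.5],"dp":[0.63,-0.81,0],"hand":0},{"twist":[0,0,0.6],"dp":[0.63,-0.81,0],"hand":0},{"twist":[0,0,0.7],"dp":[0.63,-0.81,0],"hand":0},{"twist":[0,0,0.8],"dp":[0.63,-0.81,0],"hand":0},{"twist":[0,0,0.9],"dp":[0.63,-0.81,0],"hand":0},{"twist":[0,0,0.99],"dp":[0.63,-0.81,0],"hand":0},{"twist":[0,0,0.99],"dp":[0.63,-0.81,0],"hand":0},{"twist":[0,0,0.99],"dp":[0.63,-0.81,0],"hand":0}]}}

```text
time_s: 14.15
tcp_pos: [0.5863, -0.2114, 0.1478]
ee_rot: [-1.814, -2.564, -0.0]
force: [-0.1, -0.5, 0.0]
opening: 0.0006
grip_force: 0.0
```

Run:
```python
from h import *
st=robot.get_state(); c=robot.camera("wrist"); M=R.from_rotvec(st["ee_rot"]).as_matrix()
print(st["tcp_pos"],st["qpos"],np.degrees(np.arctan2(M[1,0],M[0,0])),M[:,2].round(3))
e=np.array([np.cos(np.radians(YAW)),np.sin(np.radians(YAW))]); f=np.array([-e[1],e[0]]); ctr=WC-.08*e
P,C=wheel(c,st); d=P[:,:2]-ctr; x,y=d@e,d@f
b=(abs(P[:,2]-.062)<.005)&(x<-.05)&(x>-.16)&(abs(y)<.035); print("block",np.percentile(x[b],[2,50,98]),np.percentile(y[b],[2,98]),b.sum())
print("tcp jig",(st["tcp_pos"][:2]-ctr)@e,(st["tcp_pos"][:2]-ctr)@f)
cv2.imwrite("pics/w6.png",cv2.resize(c["image"][...,::-1],(800,600),interpolation=cv2.INTER_CUBIC))
```

```text
[ 0.58627104 -0.21143057  0.1478189 ] [ 0.66040135  0.62989898 -0.61786417  1.87704344  0.49846418  0.79373846
  0.1135542 ] 109.43778292656914 [-0.  0. -1.]
block [-0.10940695 -0.09985729 -0.09049436] [-0.02185914  0.02149087] 1482
tcp jig -0.14487524236808302 0.00019370553014151637
```

View pics/w6.png

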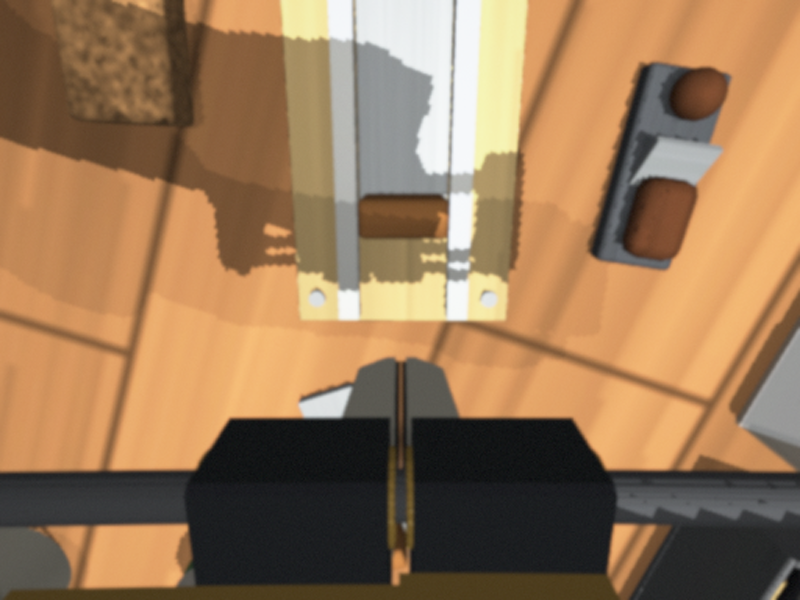

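The block back (400,235 px) is centred straight ahead of the fingers. I lower behind it and push.

Emit:
{"api": "play_rows", "payload": {"steps": [{"twist":[0,0,0],"dp":[0,0,-0.4],"hand":0},{"twist":[0,0,0],"dp":[0,0,-0.8],"hand":0},{"twist":[0,0,0],"dp":[0,0,-1],"hand":0},{"twist":[0,0,0],"dp":[0,0,-1],"hand":0}]}}

```text
time_s: 14.7
tcp_pos: [0.5858, -0.2118, 0.0472]
ee_rot: [-1.811, -2.565, 0.001]
force: [0.2, -1.3, -0.1]
opening: 0.0003
grip_force: 0.0
```

Emit:
{"api": "play_rows", "payload": {"steps": [{"twist":[0,0,0],"dp":[0,0,-0.1],"hand":0},{"twist":[0,0,0],"dp":[-0.03,0.09,-0.1],"hand":0},{"twist":[0,0,0],"dp":[-0.066,0.19,-0.1],"hand":0},{"twist":[0,0,0],"dp":[-0.082,0.236,-0.1],"hand":0},{"twist":[0,0,0],"dp":[-0.099,0.283,-0.1],"hand":0},{"twist":[0,0,0],"dp":[-0.115,0.33,-0.1],"hand":0},{"twist":[0,0,0],"dp":[-0.132,0.378,-0.1],"hand":0},{"twist":[0,0,0],"dp":[-0.148,0.425,-0.1],"hand":0},{"twist":[0,0,0],"dp":[-0.164,0.472,-0.1],"hand":0},{"twist":[0,0,0],"dp":[-0.181,0.519,-0.1],"hand":0},{"twist":[0,0,0],"dp":[-0.197,0.566,-0.1],"hand":0}]}}

```text
time_s: 16.08
tcp_pos: [0.5671, -0.1566, 0.0386]
ee_rot: [1.812, 2.564, -0.001]
force: [3.0, -4.2, 3.9]
opening: 0.0005
grip_force: 2.6
```

Force is steady at about 5 N, and the slide front is already past the bolt. I continue to the stop, slowly at the end.

Emit:
{"api": "play_rows", "payload": {"steps": [{"twist":[0,0,0],"dp":[-0.016,0.047,-0.01],"hand":0},{"twist":[0,0,0],"dp":[-0.033,0.094,-0.01],"hand":0},{"twist":[0,0,0],"dp":[-0.049,0.142,-0.01],"hand":0},{"twist":[0,0,0],"dp":[-0.066,0.189,-0.01],"hand":0},{"twist":[0,0,0],"dp":[-0.082,0.236,-0.01],"hand":0},{"twist":[0,0,0],"dp":[-0.099,0.283,-0.01],"hand":0},{"twist":[0,0,0],"dp":[-0.115,0.33,-0.01],"hand":0},{"twist":[0,0,0],"dp":[-0.132,0.378,-0.01],"hand":0},{"twist":[0,0,0],"dp":[-0.148,0.425,-0.01],"hand":0},{"twist":[0,0,0],"dp":[-0.164,0.472,-0.01],"hand":0},{"twist":[0,0,0],"dp":[-0.181,0.519,-0.01],"hand":0},{"twist":[0,0,0],"dp":[-0.197,0.566,-0.01],"hand":0},{"twist":[0,0,0],"dp":[-0.204,0.585,-0.01],"hand":0},{"twist":[0,0,0],"dp":[-0.21,0.604,-0.01],"hand":0},{"twist":[0,0,0],"dp":[-0.21,0.604,-0.01],"hand":0}]}}

```text
time_s: 17.95
tcp_pos: [0.5453, -0.0951, 0.037]
ee_rot: [-1.812, -2.566, 0.0]
force: [2.4, -2.9, 2.0]
opening: 0.0008
grip_force: 1.6
```

```bash
cat > m.py <<'E'
from h import *
st=robot.get_state(); c=robot.camera("wrist")
e=np.array([np.cos(np.radians(YAW)),np.sin(np.radians(YAW))]); f=np.array([-e[1],e[0]]); ctr=WC-.08*e
P,C=wheel(c,st); d=P[:,:2]-ctr; x,y=d@e,d@f
b=(abs(P[:,2]-.062)<.005)&(x<.035)&(x>-.16)&(abs(y)<.035)
if b.sum()>20: print("block",np.percentile(x[b],[2,50,98]),b.sum())
print("tcp jig",(st["tcp_pos"][:2]-ctr)@e,(st["tcp_pos"][:2]-ctr)@f,"F along",st["force"][:2]@e,st["force"],st["time_s"])
E
python3 m.py
```

```text
block [-0.01556036 -0.00406377  0.00574627] 4347
tcp jig -0.021496312072275935 0.0006340568839015587 F along -3.5619740658556047 [ 2.4014469  -2.93550153  2.02450955] 17.95
```

Emit:
{"api": "play_rows", "payload": {"steps": [{"twist":[0,0,0],"dp":[-0.005,0.014,0],"hand":0},{"twist":[0,0,0],"dp":[-0.01,0.028,0],"hand":0},{"twist":[0,0,0],"dp":[-0.013,0.038,0],"hand":0},{"twist":[0,0,0],"dp":[-0.016,0.047,0],"hand":0},{"twist":[0,0,0],"dp":[-0.016,0.047,0],"hand":0}]}}

```text
time_s: 18.62
tcp_pos: [0.5439, -0.0911, 0.037]
ee_rot: [1.813, 2.566, -0.001]
force: [1.3, -4.4, 0.5]
opening: 0.0002
grip_force: 2.7
```

Emit:
{"api": "play_rows", "payload": {"steps": [{"twist":[0,0,0],"dp":[-0.003,0.009,0],"hand":0},{"twist":[0,0,0],"dp":[-0.007,0.019,0],"hand":0},{"twist":[0,0,0],"dp":[-0.007,0.019,0],"hand":0}]}}

```text
time_s: 19.0
tcp_pos: [0.5434, -0.0912, 0.0371]
ee_rot: [1.814, 2.563, -0.004]
force: [3.0, -10.1, 1.0]
opening: 0.0005
grip_force: 5.7
```

Emit:
{"api": "play_rows", "payload": {"steps": [{"twist":[0,0,0],"dp":[-0.005,0.014,0],"hand":0},{"twist":[0,0,0],"dp":[-0.005,0.014,0],"hand":0}]}}

```text
time_s: 19.25
tcp_pos: [0.5433, -0.0912, 0.0372]
ee_rot: [1.815, 2.561, -0.005]
force: [3.6, -15.3, 2.5]
opening: 0.0005
grip_force: 7.9
```

```bash
python3 m.py
```

```text
block [-0.01112558  0.00041188  0.00997819] 4304
tcp jig -0.017179939550823187 0.0012533914876306654 F along -15.663788990468017 [  3.5830884  -15.33862047   2.47151927] 19.25
```

The slide is butted on the stop: force has risen to 15 N with no motion, and the block spans jig x -10 to +10 mm. I back off and lift away.

Emit:
{"api": "play_rows", "payload": {"steps": [{"twist":[0,0,0],"dp":[0.03,-0.09,0],"hand":0},{"twist":[0,0,0],"dp":[0.1,-0.28,0],"hand":0},{"twist":[0,0,0],"dp":[0.2,-0.57,0.1],"hand":0},{"twist":[0,0,0],"dp":[0.2,-0.57,0.5],"hand":0},{"twist":[0,0,0],"dp":[0.2,-0.57,1],"hand":0},{"twist":[0,0,0],"dp":[0.2,-0.57,1],"hand":0},{"twist":[0,0,0],"dp":[0.2,-0.57,1],"hand":0}]}}

```text
time_s: 20.18
tcp_pos: [0.5621, -0.144, 0.1366]
ee_rot: [-1.811, -2.566, -0.0]
force: [0.2, -0.6, -0.5]
opening: 0.0008
grip_force: 0.0
```

```bash
python3 m.py
python3 - <<'E'
from h import *
st=robot.get_state(); c=robot.camera("wrist"); m=mark(c,st); i=m.argsort()[:6]; print(i*3,m[i].astype(int))
cv2.imwrite("pics/w7.png",cv2.resize(c["image"][...,::-1],(800,600),interpolation=cv2.INTER_CUBIC))
E
```

```text
block [-0.00972664  0.00012319  0.00962746] 1864
tcp jig -0.07326867433463798 0.0008185811066146881 F along -0.617204884207993 [ 0.24691533 -0.56757315 -0.47918334] 20.175
[ 0  3  6  9 12 15] [0 0 0 0 0 0]
```

View pics/w7.png

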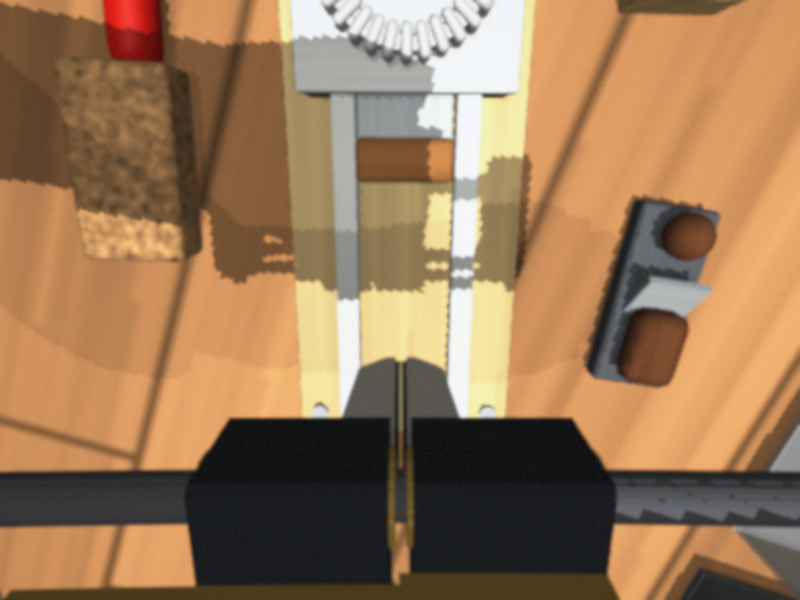

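The block (405,160 px) stands home just before the bridge, the slide is down in its track, and the hand touches nothing.

```bash
python3 -c "
from cell import robot
print(robot.finish_job())"
```

```text
the job is handed in; nothing more can be done
None
```

The job is handed in, verdict not shown: I loosened the lock wheel counterclockwise by two turns (mark about 5° past), pushed the slide home against the end stop, and took the hand clear at about 20 s.

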